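Battery string on the contact test jig

TASK

Put the battery string on test in the jig: set the blue-topped pack squarely on the pack in the nest, then the red-topped pack squarely on that, letting go of each and not dropping it. Then grip the sprung lever's handle bar, bring it down on the column until the brass plunger is pushed in about 6 mm, hold it so for over two seconds without crushing the packs, and finish the program still holding it there. Leave everything else on the bench alone.

Things in the scene. Friction and masses are not known exactly. Their poses are not given: they have to be found in the camera images.
- jig: fixed test jig: base plate 225 x 160 mm, top 22 mm above the bench; nest for one pack (guides 12 mm high); two hinge uprights 139 mm high, 142 mm apart, 95 mm behind the nest centre; grey readout box behind, 82 mm high. Origin: on the bench under the nest centre. x points from the handle end to the hinge, y along the hinge shaft, z up
- lever: yoke lever, plates 111 mm apart. Origin: mid hinge shaft, 95 mm along jig x, 124 mm above the bench. Down = level: axes equal the jig's, lever reaches along -x. Opens upward about +y; starts 1.62 to 1.74 rad open (past upright, limit 1.78). Spring and friction: stays when open, swings up from below if let go. 3 to 7 N at the bar moves it down; about 12 N with the plunger 6 mm in
- handle (a point): middle of the lever's black handle bar: round, 20 mm in diameter, 111 mm long, parallel to the hinge shaft, a plate at each end, otherwise free all round; in the lever's frame at x -180, z +12 mm. It can be pinched from above across the bar and turns in the grip as the lever swings
- plunger_tip (a point): middle of the flat 18 mm tip of the brass plunger under the lever's bridge; in the lever's frame at x -95, z -6 mm when free. With the lever level on a full column (top 124 mm above the bench) it is pushed in 6 mm; each 0.0105 rad (1.9 mm at the bar) further down adds 1 mm
- plunger (a joint): how far the sprung plunger is pushed in (m): 0 free, 0.010 bottomed. Spring: 3 N at the start of its travel, plus 1 N per mm
- pack_bottom: closed battery pack, grey case 84 x 56 x 34 mm, 0.22 kg, blue label on top, lying in the nest (underside 22 mm above the bench), its length along the jig's x. Origin: centre of the underside; x along the 84 mm length, y across the width, z up. Top and underside are flat
- pack_blue: second pack, same size and look as the one in the nest (blue label, four brass dots on top), 0.15 to 0.3 kg, lying flat on the bench right of the jig; goes on the nest's pack, lengths parallel (either way round). Origin and axes as for pack_bottom
- pack_red: end pack, same size, red top plate with a round brass disc in the middle, 0.15 to 0.3 kg, lying flat on the bench right of the jig; goes on top. Origin and axes as for pack_bottom
- multimeter: yellow handheld multimeter, 190 x 90 x 34 mm, lying flat; a bystander. Origin: centre of its underside
- remote: black television remote control, 190 x 48 x 18 mm, lying flat; a bystander. Origin: centre of its underside
- board: green circuit board, 120 x 90 mm, 20 mm high with its parts, lying flat; a bystander. Origin: centre of its underside
- solder_reel: reel of solder, 54 mm diameter, 46 mm high, red rims, standing on end; a bystander. Origin: centre of its underside
- red_cup: red plastic cup, 72 mm across, 85 mm high, standing; a bystander. Origin: centre of its underside
- screwdriver: screwdriver, 190 mm long, blue handle, lying flat; a bystander. Origin: middle of its length
Mind the look-alikes: they are no part of the job. Leave any green look-alike of the pack_blue alone. Leave any purple look-alike of the pack_red alone.

How it is judged:
On the way, in this order (a step that is already met when the one before it is completed fails the run):
1. the blue-topped pack lies squarely on the pack in the nest, let go (horizontal distance between pack_bottom and jig below 0.006 m and height (world z) of pack_bottom below 0.026 m and horizontal distance between pack_blue and pack_bottom below 0.008 m and angle between the x axis of pack_blue and the x axis of pack_bottom, either way round below 0.12 rad and z of pack_blue in the frame of pack_bottom between 0.03 and 0.038 m and angle between pack_blue's own z axis and vertical below 0.06 rad and contact force between the fingers and pack_bottom below 0.1 N and contact force between the fingers and pack_blue below 0.1 N and contact force between the fingers and pack_red below 0.1 N and linear speed of pack_blue below 0.02 m/s), for 0.2 s.
2. the red-topped pack lies squarely on the blue-topped one, let go (horizontal distance between pack_bottom and jig below 0.006 m and height (world z) of pack_bottom below 0.026 m and horizontal distance between pack_blue and pack_bottom below 0.008 m and angle between the x axis of pack_blue and the x axis of pack_bottom, either way round below 0.12 rad and z of pack_blue in the frame of pack_bottom between 0.03 and 0.038 m and angle between each of pack_blue, pack_red's own z axis and vertical below 0.06 rad and horizontal distance between pack_red and pack_blue below 0.008 m and angle between the x axis of pack_red and the x axis of pack_blue, either way round below 0.12 rad and z of pack_red in the frame of pack_blue between 0.03 and 0.038 m and contact force between the fingers and pack_bottom below 0.1 N and contact force between the fingers and pack_blue below 0.1 N and contact force between the fingers and pack_red below 0.1 N and linear speed of pack_red below 0.02 m/s), for 0.2 s.
3. the lever is held by its bar with the plunger pushed in 3.5 to 8.5 mm on the red-topped pack for two seconds (horizontal distance between pack_bottom and jig below 0.006 m and height (world z) of pack_bottom below 0.026 m and horizontal distance between pack_blue and pack_bottom below 0.008 m and angle between the x axis of pack_blue and the x axis of pack_bottom, either way round below 0.12 rad and z of pack_blue in the frame of pack_bottom between 0.03 and 0.038 m and angle between each of pack_blue, pack_red's own z axis and vertical below 0.06 rad and horizontal distance between pack_red and pack_blue below 0.008 m and angle between the x axis of pack_red and the x axis of pack_blue, either way round below 0.12 rad and z of pack_red in the frame of pack_blue between 0.03 and 0.038 m and value of joint plunger between 0.0035 and 0.0085 m and contact force between lever and pack_red above 3 N and contact force between the fingers and lever above 2 N and contact force between the fingers and pack_bottom below 0.1 N and contact force between the fingers and pack_blue below 0.1 N and contact force between the fingers and pack_red below 0.1 N), for 2 s.
At the end, for the whole second after the job is handed in: Fingers grip the bar (over 2 N); plunger in 3.5 to 8.5 mm, pressing the red-topped pack (over 3 N); packs stacked nest pack, blue, red, each within 8 mm and 0.12 rad of square, level within 0.06 rad, at rest, untouched by the fingers; the lowest still down in its nest within 6 mm (all of step 3 and linear speed of each of pack_bottom, pack_blue, pack_red below 0.02 m/s); the arm keeps its last pose, push and grip.
It fails at once if a bystander is moved by more than 15 mm (distance of any of multimeter, remote, board, solder_reel, red_cup, screwdriver from where it was at the start of the episode above 0.015 m).
It fails at once if a pack is dropped (moves faster than 0.5 m/s out of the fingers) ((linear speed of pack_bottom above 0.5 m/s and contact force between the fingers and pack_bottom below 0.05 N) or (linear speed of pack_blue above 0.5 m/s and contact force between the fingers and pack_blue below 0.05 N) or (linear speed of pack_red above 0.5 m/s and contact force between the fingers and pack_red below 0.05 N)).
It fails at once if the packs are crushed: the lever presses on the red-topped pack with over 35 N (contact force between lever and pack_red above 35 N).
It also fails if it takes over 72 s, if anything falls off the work surface, if the arm or the gripper's body presses on something with over 40 N, if the wrist force passes 120 N, or if a joint passes its speed limit or range.

ROBOT

A 6-joint arm with a two-finger parallel gripper is mounted at the origin on the work surface. World frame = base frame: x ahead of the robot, y to its left, z up, the work surface at z = 0. Lengths are in m, angles in rad, forces in N, time in s.
With the tool pointing down it reaches from about 0.275 to 0.775 m from the base axis. Payload 14.6 kg.
Tool frame: the origin (TCP) lies between the finger pads; the fingertips stand 25 mm ahead of it and the grasp point (between the pads) lies 6 mm ahead of it; z points along the fingers, y is the line along which they close (so a half turn about z gives the same grasp; the last joint's range is limited). The gripper opens to 85 mm and grips with 20 to 120 N. Pads are 22 mm wide; open, the fingers measure 114 mm over their backs; the gripper's body (76 mm by 85 mm) begins 54 mm behind the grasp point. The pads swing forward as they close: fully open they stand 13 mm farther back than shut.
Start: joints at [1.117, 0.263, -0.048, 1.259, 0, 1.415], TCP at [0.155, 0.502, 0.256] pointing down, gripper open.
Joint ranges: [-2.65, 2.65], [-0.89, 1.7], [-1.18, 1.37], [-2.13, 2.11], [-1.35, 1.29], [-3.14, 3.14]. Speed limits (rad/s): [1.89, 1.89, 2.57, 2.79, 3.14, 3.14].

INTERFACE

Orientations are given as a unit quaternion [w, x, y, z].
In Python, from workcell import ctrl, viewer gives the robot as it stands.
- The arm moves only by the tool send_rows, never from a script. Its argument "series" is a list of rows, each a list of 3 entries, a list of its own where there are three numbers: the shift along the tool's x, y, z in m, then the turn about the tool's z in rad, then the opening, from 0 (shut) to 1 (fully open). A call has 1 to 8 rows; each row shifts and turns the commanded pose from where the row before left it, along the tool's axes as they then stand; what a row does not reach is not made up. A row lasts 1/12 s, in which the tool goes at most 41.7 mm and 7.16 degrees, less where a joint would pass 70% of its speed; a pose out of reach is approached as far as the arm can. A call is refused whole if a number of a shift passes 0.0417 or a number of a turn 0.125, either way. A call with a gripper value outside its range is refused whole. The fingers move at their own pace and stop on an object; "squeeze" is the grip in N (left out, the last holds). Time passes only in rows, so rows that do not move let the fingers close. It gives the time, the measured TCP pose, the force, the opening and the grip force at its end, in the units of the state.
- ctrl.read_state(): the state, without advancing time (a new reading comes with each control period).
- viewer.camera(name): name is "scene" or "top" or "wrist"; returns the picture (384x512x3 uint8, red, green, blue); there is no depth.
- viewer.camera_params(name): a dict with "fx", "fy", "cx", "cy" (pixels), "R" (3x3) and "t" (3): a world point X has camera coordinates R X + t; the wrist camera has in their place "hand_eye" (4x4, takes a point from camera to tool coordinates, whose origin is the TCP and whose axes are the flange's). Camera axes: x right, y down, z forward; pixel columns grow to the right and rows downward; lengths in m; the calibration is good to about 2 mm. A picture is of the moment at which its call begins: read the wrist's pose just before it. camera_params takes no time and is no camera call.
- ctrl.finish_job(): hands the job in; it is judged then, once.
Trained networks look in the newest picture that a camera, given by its name, has taken for a name from the list of things; names that differ only in an ending like _2 or _b are one class to them, and where a whole thing is asked for, a point or a joint stands for the part that bears it (a point fixed in the world has none). Each returns a list of dicts, best first, with "conf" (0 to 1); they miss things now and then, are a little off and sometimes report something else, mostly with a low value. They report only what shows in the picture. A call takes as long as a camera call. They do not tell look-alikes from the thing itself.
- viewer.boxes_of(camera, target): "at" ([x, y, z] in m, in the coordinates of the camera as it stood for that picture, good to about 4 mm: the middle of the surface that is visible of it).
The state is a dict: "clock": time; "joints": joint angles; "qvel": joint speeds; "tau": joint torques, N m; "position": TCP position; "orientation": TCP orientation; "contact_force": force on the tool from outside, world axes, zero at the start; "wrist_torque": the same for the moment, N m; "opening": finger opening in m; "finger_force": force on a finger pad.
Only numpy, scipy, OpenCV 4.12 (cv2) and the standard library are available. Lean on these libraries where they do the work, as an engineer would, in place of code of your own. Each camera call takes 0.05 s, during which the arm holds its last target. There are 200 camera calls.

## Working session

There is one attempt and no reset: what is moved stays moved. The work goes in short steps, Python scripts to look and compute and a tool call to move; the robot and the scene stay as the last step left them, time stands still between calls to the robot, and variables do not carry over. Pictures are saved under pics/ and viewed, at most 10 in all, crops included, and the job is handed in when it is done.

Besides the shell and the picture viewer there is one more tool, called after "Request:" as name([rows], argument=value, ...), one row to a line, values as JSON. send_rows: Moves the arm, as the interface text tells. Its arguments: {"type":"object","properties":{"series":{"type":"array","items":{"type":"array"}},"squeeze":{"type":"number"}},"required":["series"]}

```bash
mkdir -p pics; ls; python3 - <<'E'
from workcell import ctrl, viewer
import cv2,numpy as np
s=ctrl.read_state();print(s)
for c in ["top","scene"]:
    im=viewer.camera(c);cv2.imwrite(f"pics/{c}0.png",cv2.cvtColor(im,cv2.COLOR_RGB2BGR))
    p=viewer.camera_params(c);R=np.array(p["R"]);t=np.array(p["t"]);print(c,p)
    for n in ["jig","lever","handle","plunger_tip","pack_bottom","pack_blue","pack_red","multimeter","remote","board","solder_reel","red_cup","screwdriver"]:
        for d in viewer.boxes_of(c,n): print(n,round(d["conf"],2),np.round(R.T@(np.array(d["at"])-t),3))
print(viewer.camera_params("wrist"))
E
```

```text
pics
{'clock': 0.0, 'joints': array([ 1.11669857e+00,  2.63556353e-01, -4.89355297e-02,  1.25939658e+00,
       -7.73244162e-06,  1.41550798e+00]), 'qvel': array([ 0.00010487,  0.00118549, -0.00072844,  0.00016318, -0.00074491,
       -0.0013189 ]), 'tau': array([ 2.53347804e-03, -6.37598848e+01,  3.84570909e+01,  1.36017421e-02,
        1.80342414e-05,  2.77690361e-06]), 'position': array([0.15444364, 0.5015138 , 0.25580827]), 'orientation': array([-1.60132364e-04,  1.48849474e-01,  9.88859715e-01, -5.22075147e-04]), 'contact_force': array([-0.68986511,  0.02918518, -0.26376812]), 'wrist_torque': array([ 0.0247584 ,  0.02173514, -0.0381374 ]), 'finger_force': 0.0, 'opening': 0.08558277085359416}
top {'fx': 350.87489617835905, 'fy': 350.87489617835905, 'cx': 254.37003256687916, 'cy': 187.23938008808435, 'R': array([[-1.26107152e-03, -9.99960418e-01,  8.80746084e-03],
       [-9.96936508e-01,  5.68372613e-04, -7.82130208e-02],
       [ 7.82049191e-02, -8.87911147e-03, -9.96897764e-01]]), 't': array([-0.05315237,  0.53527525,  1.15765047])}
jig 0.85 [0.61  0.117 0.032]
lever 0.8 [0.655
[... 1405 characters left out ...]
]
pack_red 0.56 [ 0.59  -0.109  0.039]
multimeter 0.85 [0.495 0.334 0.04 ]
remote 0.83 [0.677 0.406 0.021]
board 0.82 [0.326 0.255 0.004]
board 0.64 [0.664 0.113 0.234]
solder_reel 0.58 [ 0.732 -0.205  0.043]
red_cup 0.68 [ 0.641 -0.465  0.047]
{'fx': 345.9268152379236, 'fy': 345.9268152379236, 'cx': 256.5876046513334, 'cy': 193.94684141968133, 'hand_eye': array([[ 1.49011052e-03, -9.64961743e-01, -2.62386382e-01,
         6.54178667e-02],
       [ 9.99998517e-01,  1.66450674e-03, -4.42389661e-04,
        -1.38053632e-04],
       [ 8.63633001e-04, -2.62385333e-01,  9.64962793e-01,
        -1.18315669e-01],
       [ 0.00000000e+00,  0.00000000e+00,  0.00000000e+00,
         1.00000000e+00]])}
```

View pics/top0.png

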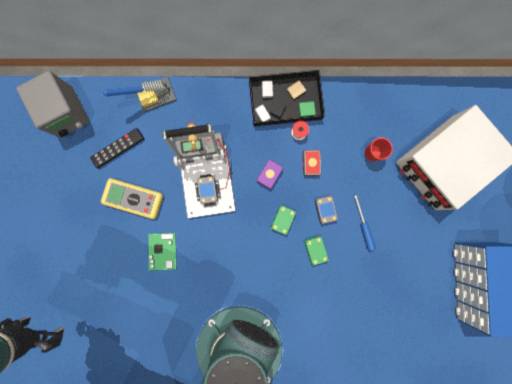

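View pics/scene0.png

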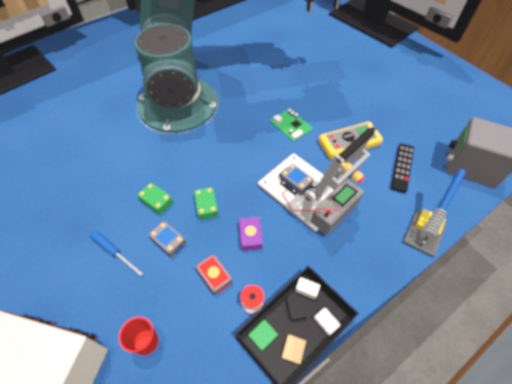

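The top picture shows the jig at about (207,180), the nest pack at (207,190), the blue pack at (327,210) and the red pack at (312,163). The green look-alikes are at (284,220) and (317,250), and the purple one is at (270,174). In the scene picture the lever stands open at about (345,150).

```bash
cat > h.py <<'E'
from workcell import ctrl, viewer
import cv2, numpy as np
from scipy.spatial.transform import Rotation as Ro
def pose():
    s=ctrl.read_state(); q=s["orientation"]
    return np.array(s["position"]), Ro.from_quat([q[1],q[2],q[3],q[0]]).as_matrix()
def yaw():
    _,M=pose(); return np.arctan2(M[1,0],M[0,0])
def go(target,psi=None):
    """turn first (tool z), then shift in tool axes"""
    p,M=pose(); y=yaw(); psi=y if psi is None else psi
    d=(psi-y+np.pi)%(2*np.pi)-np.pi
    c,s=np.cos(y+d),np.sin(y+d); D=np.array(target)-p
    v=np.array([c*D[0]+s*D[1], s*D[0]-c*D[1], -D[2]])
    print("at",np.round(p,4),"yaw %.3f"%y,"TURN %.4f"%-d,"SHIFT",np.round(v,4),"n>=%.1f"%(np.linalg.norm(v)/.035))
def snap(name=None):
    p,M=pose(); im=viewer.camera("wrist"); k=viewer.camera_params("wrist")
    if name: cv2.imwrite(f"pics/{name}.png",cv2.cvtColor(im,cv2.COLOR_RGB2BGR))
    T=np.eye(4);T[:3,:3]=M;T[:3,3]=p
    return im,k,T@np.array(k["hand_eye"])
def ray(k,W,uv,z):
    uv=np.atleast_2d(uv).astype(float)
    d=np.c_[(uv[:,0]-k["cx"])/k["fx"],(uv[:,1]-k["cy"])/k["fy"],np.ones(len(uv))]@W[:3,:3].T
    return W[:3,3]+d*((z-W[2,3])/d[:,2])[:,None]
def proj(k,W,X):
    c=(np.atleast_2d(X)-W[:3,3])@W[:3,:3]
    return np.c_[k["fx"]*c[:,0]/c[:,2]+k["cx"],k["fy"]*c[:,1]/c[:,2]+k["cy"]]
def det(k,W,*names):
    for n in names:
        for d in viewer.boxes_of("wrist",n):
            a=np.array(d["at"]); print(n,round(d["conf"],2),np.round(W[:3,:3]@a+W[:3,3],4))
E
python3 -c "
from h import *
go([.40,.10,.30],3.25)"
```

```text
at [0.1546 0.5018 0.2563] yaw 2.843 TURN -0.4072 SHIFT [-0.2005 -0.4259 -0.0437] n>=13.5
```

Request:
send_rows([
  [[0,0,0],-0.1,1],
  [[0,0,0],-0.1,1],
  [[0,0,0],-0.1,1],
  [[0,0,0],-0.107,1],
  [[-0.0143,-0.0304,-0.0031],0,1],
  [[-0.0143,-0.0304,-0.0031],0,1],
  [[-0.0143,-0.0304,-0.0031],0,1],
  [[-0.0143,-0.0304,-0.0031],0,1],
])

```text
clock: 2.07
position: [0.2248, 0.3858, 0.2688]
orientation: [0.0, -0.054, 0.999, 0.0]
contact_force: [0.8, -0.7, 0.0]
opening: 0.0853
finger_force: 0.0
```

Request:
send_rows([
  [[-0.0143,-0.0304,-0.0031],0,1],
  [[-0.0143,-0.0304,-0.0031],0,1],
  [[-0.0143,-0.0304,-0.0031],0,1],
  [[-0.0143,-0.0304,-0.0031],0,1],
  [[-0.0143,-0.0304,-0.0031],0,1],
  [[-0.0143,-0.0304,-0.0031],0,1],
  [[-0.0143,-0.0304,-0.0031],0,1],
  [[-0.0143,-0.0304,-0.0031],0,1],
])

```text
clock: 2.73
position: [0.365, 0.156, 0.2938]
orientation: [0.0, -0.054, 0.999, 0.0]
contact_force: [0.7, 1.0, 0.5]
opening: 0.0851
finger_force: 0.0
```

Request:
send_rows([
  [[-0.0143,-0.0304,-0.0031],0,1],
  [[-0.0143,-0.0304,-0.0031],0,1],
  [[0,0,0],0,1],
  [[0,0,0],0,1],
])

```text
clock: 3.07
position: [0.4002, 0.099, 0.2996]
orientation: [-0.0, -0.052, 0.999, -0.0]
contact_force: [0.3, 0.7, -0.7]
opening: 0.0855
finger_force: 0.0
```

```bash
python3 -c "
from h import *
im,k,W=snap('jig1'); print(pose()[0],yaw())
det(k,W,'jig','pack_bottom','handle','plunger_tip','lever')"
```

```text
[0.39954734 0.09994436 0.29959805] -3.03500087076188
jig 0.86 [0.5351 0.1092 0.0197]
pack_bottom 0.63 [0.5161 0.1031 0.0556]
pack_bottom 0.26 [0.5355 0.1064 0.0183]
lever 0.29 [0.3159 0.2591 0.0071]
```

View pics/jig1.png

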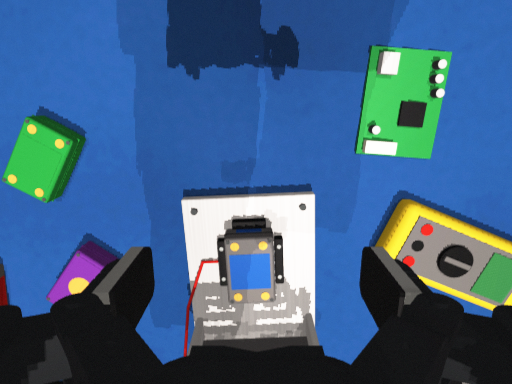

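The wrist view shows the nest pack with its label centred at about (251,272). Its brass dots are near (234,246), (264,246), (238,298) and (267,297). I'll measure those next.

```bash
cat >> h.py <<'E'
def dots(im,k,W,z,box,minA=8):
    x0,y0,x1,y1=box; hsv=cv2.cvtColor(im,cv2.COLOR_RGB2HSV)
    m=cv2.inRange(hsv,(15,90,110),(35,255,255)); q=np.zeros_like(m); q[y0:y1,x0:x1]=m[y0:y1,x0:x1]
    n,_,st,ce=cv2.connectedComponentsWithStats(q)
    i=[j for j in range(1,n) if st[j,4]>=minA]
    print([(np.round(ce[j],1).tolist(),int(st[j,4])) for j in i])
    P=ray(k,W,ce[i],z)
    if len(i)==4:
        (c,s,a)=cv2.minAreaRect((P[:,:2]*1000).astype(np.float32)); b=cv2.boxPoints((c,s,a))
        e=[b[1]-b[0],b[2]-b[1]]; L=max(e,key=np.linalg.norm)
        print("size",np.round(s,1))
    # long axis by ordering
        o=P[:,:2]; d=[(np.linalg.norm(o[a]-o[b]),a,b) for a in range(4) for b in range(a)]; d.sort()
        v=[o[a]-o[b] for _,a,b in d[2:4]]; v=[w*np.sign(w@v[0]) for w in v]; w=sum(v)
        print("centre",np.round(o.mean(0),4),"long axis yaw %.3f"%np.arctan2(w[1],w[0]),"sides",[round(x[0],4) for x in d])
    return P
E
python3 -c "
from h import *
im,k,W=snap()
dots(im,k,W,.056,(215,225,290,310))
P=ray(k,W,[(182,199),(314,192)],.022); d=P[0]-P[1]; print(P,np.arctan2(d[1],d[0])+np.pi/2, np.linalg.norm(d))
"
```

```text
[([231.8, 247.1], 66), ([260.0, 245.9], 68), ([262.1, 296.5], 59), ([234.9, 297.4], 60)]
size [64.4 32.1]
centre [0.5261 0.1037] long axis yaw 0.150 sides [np.float64(0.0319), np.float64(0.0321), np.float64(0.0643), np.float64(0.0644), np.float64(0.0718), np.float64(0.072)]
[[0.45697459 0.01744723 0.022     ]
 [0.43094196 0.17236237 0.022     ]] 0.16648887998148432 0.1570872349681608
```

```bash
python3 -c "
from h import *
go([.37,-.28,.26])"
```

```text
at [0.3991 0.1009 0.2997] yaw -3.032 TURN -0.0000 SHIFT [ 0.0707 -0.3755  0.0397] n>=11.0
```

Request:
send_rows([
  [[0.006,-0.0313,0.0033],0,1],
  [[0.006,-0.0313,0.0033],0,1],
  [[0.006,-0.0313,0.0033],0,1],
  [[0.006,-0.0313,0.0033],0,1],
  [[0.006,-0.0313,0.0033],0,1],
  [[0.006,-0.0313,0.0033],0,1],
  [[0.006,-0.0313,0.0033],0,1],
  [[0.006,-0.0313,0.0033],0,1],
])

```text
clock: 4.08
position: [0.3785, -0.1549, 0.2733]
orientation: [0.0, -0.055, 0.999, -0.0]
contact_force: [1.4, 0.6, -0.4]
opening: 0.0854
finger_force: 0.0
```

Request:
send_rows([
  [[0.006,-0.0313,0.0033],0,1],
  [[0.006,-0.0313,0.0033],0,1],
  [[0.006,-0.0313,0.0033],0,1],
  [[0.006,-0.0313,0.0033],0,1],
  [[0,0,0],0,1],
  [[0,0,0],0,1],
])

```text
clock: 4.58
position: [0.3684, -0.2816, 0.2596]
orientation: [-0.0, -0.053, 0.999, 0.0]
contact_force: [-0.4, 0.1, 0.6]
opening: 0.0854
finger_force: 0.0
```

```bash
python3 -c "
from h import *
im,k,W=snap('blue1')
det(k,W,'pack_blue','pack_red')
uv=proj(k,W,[[.463,-.291,.034]])[0]; print(uv)
u,v=uv.astype(int); dots(im,k,W,.034,(u-50,v-50,u+50,v+50))
"
```

```text
pack_blue 0.96 [ 0.4144 -0.1572  0.0354]
pack_blue 0.95 [ 0.3224 -0.2563  0.0361]
pack_blue 0.84 [ 0.4512 -0.2959  0.0333]
pack_red 0.86 [ 0.5745 -0.2469  0.0216]
pack_red 0.71 [ 0.5762 -0.1348  0.016 ]
[238.93202127 252.3421974 ]
[([249.8, 221.4], 79), ([219.7, 224.7], 78), ([257.0, 276.0], 69), ([228.0, 279.0], 69)]
size [64.1 32.2]
centre [ 0.4613 -0.2914] long axis yaw 0.225 sides [np.float64(0.0321), np.float64(0.0322), np.float64(0.064), np.float64(0.0641), np.float64(0.0716), np.float64(0.0718)]
```

View pics/blue1.png

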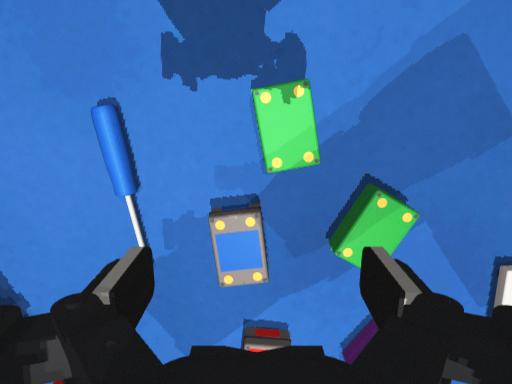

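The blue pack is at about (238,250) in the wrist view, with the screwdriver clear to its left and the green look-alikes clear as well. I'll grasp it now.

```bash
python3 -c "
from h import *
go([.4613,-.2914,.028],3.367)"
```

```text
at [ 0.3687 -0.2799  0.2603] yaw -3.032 TURN -0.1160 SHIFT [-0.0877 -0.0319  0.2323] n>=7.2
```

Request:
send_rows([
  [[0,0,0],-0.116,1],
  [[-0.022,-0.008,0.03],0,1],
  [[-0.022,-0.008,0.03],0,1],
  [[-0.022,-0.008,0.03],0,1],
  [[-0.0217,-0.0079,0.03],0,1],
  [[0,0,0.03],0,1],
  [[0,0,0],0,1],
  [[0,0,0],0,1],
])

```text
clock: 5.4
position: [0.4607, -0.291, 0.11]
orientation: [-0.001, -0.113, 0.994, 0.001]
contact_force: [0.3, -0.2, 0.4]
opening: 0.0854
finger_force: 0.0
```

```bash
python3 -c "
from h import *
go([.4613,-.2914,.028],3.367)
im,k,W=snap()
dots(im,k,W,.034,(150,200,362,384))"
```

```text
at [ 0.4607 -0.291   0.11  ] yaw -2.916 TURN 0.0003 SHIFT [-0.0005 -0.0005  0.082 ] n>=2.3
[([229.2, 265.6], 212), ([281.6, 265.6], 208)]
```

Request:
send_rows([
  [[0,0,0.03],0,1],
  [[0,0,0.03],0,1],
  [[0,0,0.022],0,1],
  [[0,0,0],0,0.4],
  [[0,0,0],0,0.4],
  [[0,0,0],0,0.4],
  [[0,0,0],0,0.4],
  [[0,0,0],0,0.4],
], squeeze=40)

```text
clock: 6.12
position: [0.4621, -0.2934, 0.0306]
orientation: [0.001, -0.112, 0.994, -0.001]
contact_force: [-2.1, 0.6, 11.8]
opening: 0.0553
finger_force: 44.3
```

Request:
send_rows([
  [[0,0,0],0,0.4],
  [[0,0,0],0,0.4],
  [[0,0,0],0,0.4],
])

```text
clock: 6.37
position: [0.4621, -0.2934, 0.0306]
orientation: [0.001, -0.112, 0.994, -0.001]
contact_force: [-1.6, 0.6, 11.1]
opening: 0.0555
finger_force: 44.2
```

Request:
send_rows([
  [[0,0,-0.01],0,0.4],
  [[0,0,-0.02],0,0.4],
  [[0,0,-0.035],0,0.4],
  [[0,0,-0.035],0,0.4],
  [[0,0,-0.035],0,0.4],
  [[0,0,-0.035],0,0.4],
  [[0,0,0],0,0.4],
  [[0,0,0],0,0.4],
])

```text
clock: 7.03
position: [0.4618, -0.2931, 0.2012]
orientation: [0.002, -0.112, 0.994, -0.002]
contact_force: [0.2, -0.2, -2.3]
opening: 0.0553
finger_force: 43.5
```

```bash
python3 -c "
from h import *
s=ctrl.read_state(); print(s['contact_force'],s['opening'],s['finger_force'])
im,k,W=snap('held'); p,M=pose(); print(p,yaw())
P=dots(im,k,W,p[2]+.0034,(150,200,362,384))
print((P-p)@M)
go([.5261,.1037,.205],3.2916)
"
```

```text
[ 0.17015534 -0.1555006  -2.27368774] 0.05525033503439867 43.47384810447693
[ 0.4611642  -0.29257563  0.19934036] -2.9173892393561944
[([210.1, 206.0], 355), ([303.1, 205.9], 356)]
[[ 0.02898206 -0.0176858  -0.00340538]
 [ 0.02910314  0.0151277  -0.00345922]]
at [ 0.4612 -0.2926  0.1993] yaw -2.917 TURN 0.0742 SHIFT [-0.1234  0.3821 -0.0057] n>=11.5
```

View pics/held.png

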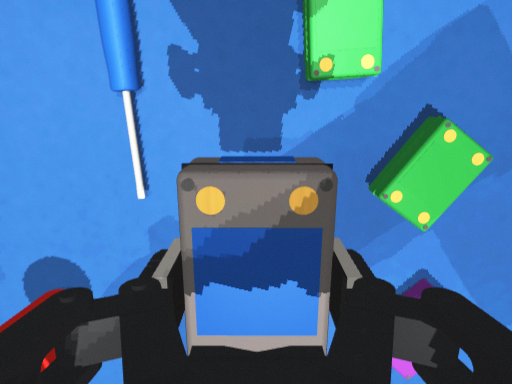

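The blue pack is held level, with its two near dots at (210,206) and (303,206). It is ready to carry to the nest.

Request:
send_rows([
  [[0,0,0],0.074,0.4],
  [[-0.0102,0.0318,-0.0005],0,0.4],
  [[-0.0102,0.0318,-0.0005],0,0.4],
  [[-0.0102,0.0318,-0.0005],0,0.4],
  [[-0.0102,0.0318,-0.0005],0,0.4],
  [[-0.0102,0.0318,-0.0005],0,0.4],
  [[-0.0102,0.0318,-0.0005],0,0.4],
  [[-0.0102,0.0318,-0.0005],0,0.4],
])

```text
clock: 7.75
position: [0.4976, -0.0599, 0.2007]
orientation: [-0.001, -0.075, 0.997, 0.0]
contact_force: [0.5, -0.7, -1.4]
opening: 0.0551
finger_force: 43.5
```

Request:
send_rows([
  [[-0.0102,0.0318,-0.0005],0,0.4],
  [[-0.0102,0.0318,-0.0005],0,0.4],
  [[-0.0102,0.0318,-0.0005],0,0.4],
  [[-0.0102,0.0318,-0.0005],0,0.4],
  [[-0.0102,0.0318,-0.0005],0,0.4],
  [[0,0,0],0,0.4],
  [[0,0,0],0,0.4],
  [[0,0,0],0,0.4],
])

```text
clock: 8.42
position: [0.5244, 0.1028, 0.2033]
orientation: [-0.001, -0.075, 0.997, -0.0]
contact_force: [-0.6, -0.4, -1.7]
opening: 0.0556
finger_force: 43.7
```

```bash
python3 -c "
from h import *
go([.5252,.1037,.0866],3.2916)
im,k,W=snap('over')
det(k,W,'jig','pack_bottom','pack_blue')
"
```

```text
at [0.5244 0.1028 0.2033] yaw -2.991 TURN 0.0006 SHIFT [-0.0009  0.0007  0.1167] n>=3.3
jig 0.57 [0.4728 0.0954 0.0189]
jig 0.5 [0.4867 0.2827 0.0352]
pack_bottom 0.56 [0.4911 0.1005 0.0537]
pack_bottom 0.18 [0.3694 0.2553 0.0068]
pack_blue 0.66 [0.5094 0.0984 0.2053]
pack_blue 0.62 [ 0.4273 -0.1177  0.0147]
```

View pics/over.png

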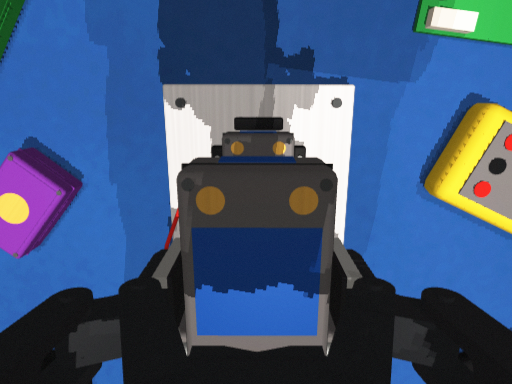

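```bash
python3 -c "
from h import *
im,k,W=snap(); p,M=pose()
hsv=cv2.cvtColor(im,cv2.COLOR_RGB2HSV)
print(hsv[148,237],hsv[148,281],hsv[200,210])
m=cv2.inRange(hsv,(10,90,60),(35,255,255))
n,_,st,ce=cv2.connectedComponentsWithStats(m)
for j in range(1,n):
  if st[j,4]>30: print(ce[j].round(1),st[j,4])
  if st[j,4]>30 and abs(ce[j][0]-256)<60:
    z=.056 if ce[j][1]<175 else p[2]+.006
    print('tool', ((ray(k,W,ce[j],z)-p)@M).round(4))
"
```

```text
[ 18 178 129] [ 19 181 182] [ 18 173 131]
[469.1 159. ] 4702
[238.  146.8] 147
tool [[ 0.0309 -0.015   0.148 ]]
[279.9 146.7] 146
tool [[0.031  0.0171 0.148 ]]
[210. 200.] 681
tool [[ 0.033  -0.0164 -0.006 ]]
[303.3 200.1] 683
tool [[ 0.033   0.0151 -0.006 ]]
[ 14.3 207.6] 747
```

Request:
send_rows([
  [[-0.0015,0.0016,0.025],0,0.4],
  [[0,0,0.025],0,0.4],
  [[0,0,0.025],0,0.4],
  [[0,0,0.02],0,0.4],
  [[0,0,0.01],0,0.4],
  [[0,0,0.004],0,0.4],
  [[0,0,0],0,0.4],
  [[0,0,0],0,0.4],
])

```text
clock: 9.33
position: [0.5266, 0.1046, 0.0957]
orientation: [0.0, -0.075, 0.997, -0.0]
contact_force: [-0.6, 0.0, -1.5]
opening: 0.0553
finger_force: 43.7
```

Request:
send_rows([
  [[0,0,0.004],0,0.4],
  [[0,0,0.002],0,0.4],
  [[0,0,0],0,0.4],
  [[0,0,0],0,0.4],
  [[0,0,0],0,0.4],
])

```text
clock: 9.75
position: [0.5264, 0.1049, 0.0893]
orientation: [0.0, -0.075, 0.997, 0.0]
contact_force: [0.3, -0.4, -1.8]
opening: 0.0551
finger_force: 43.7
```

Request:
send_rows([
  [[0,0,0.0015],0,0.4],
  [[0,0,0.001],0,0.4],
  [[0,0,0],0,0.4],
  [[0,0,0],0,0.4],
  [[0,0,0],0,0.4],
])

```text
clock: 10.17
position: [0.5264, 0.1049, 0.0867]
orientation: [0.0, -0.075, 0.997, -0.0]
contact_force: [-1.1, 0.0, 2.0]
opening: 0.055
finger_force: 44.1
```

Request:
send_rows([
  [[0,0,0.001],0,0.4],
  [[0,0,0],0,0.4],
  [[0,0,0],0,0.4],
  [[0,0,0],0,0.4],
])

```text
clock: 10.5
position: [0.5264, 0.1049, 0.0866]
orientation: [0.001, -0.075, 0.997, -0.0]
contact_force: [-6.8, -0.2, 19.1]
opening: 0.0555
finger_force: 46.3
```

Request:
send_rows([
  [[0,0,-0.0008],0,0.4],
  [[0,0,0],0,0.4],
  [[0,0,0],0,0.7],
  [[0,0,0],0,0.85],
  [[0,0,0],0,1],
  [[0,0,0],0,1],
  [[0,0,0],0,1],
  [[0,0,0],0,1],
])

```text
clock: 11.17
position: [0.5263, 0.1049, 0.0863]
orientation: [-0.0, -0.075, 0.997, 0.0]
contact_force: [-0.2, 0.4, 0.4]
opening: 0.0854
finger_force: 0.0
```

Request:
send_rows([
  [[0,0,-0.015],0,1],
  [[0,0,-0.025],0,1],
  [[0,0,-0.035],0,1],
  [[0,0,-0.035],0,1],
  [[0,0,-0.035],0,1],
  [[0,0,0],0,1],
  [[0,0,0],0,1],
])

```text
clock: 11.75
position: [0.5271, 0.1049, 0.233]
orientation: [0.002, -0.075, 0.997, -0.0]
contact_force: [-0.0, -0.0, -0.8]
opening: 0.0851
finger_force: 0.0
```

```bash
python3 -c "
from h import *
im,k,W=snap('placed1')
dots(im,k,W,.09,(150,150,362,384))
go([.40,.10,.30],3.25)
go([.50,-.245,.26],3.25)
"
```

```text
[([236.8, 223.7], 133), ([276.8, 223.8], 135)]
at [0.5264 0.1049 0.2315] yaw -2.991 TURN 0.0418 SHIFT [ 0.1262  0.0088 -0.0685] n>=4.1
at [0.5264 0.1049 0.2315] yaw -2.991 TURN 0.0418 SHIFT [ 0.0641 -0.345  -0.0285] n>=10.1
```

View pics/placed1.png

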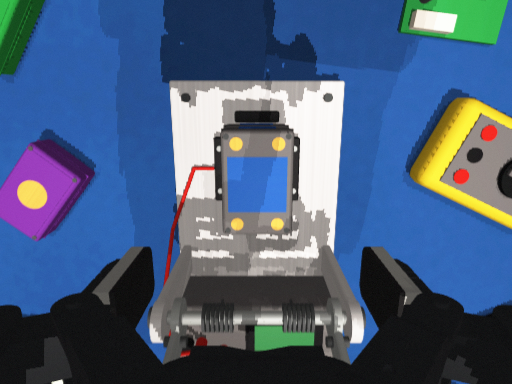

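The blue pack now sits squarely in the nest column. Its dots are at (236,144), (279,144), (237,224) and (277,224). The hinge springs show at about (260,318).

Request:
send_rows([
  [[0,0,0],0.0418,1],
  [[0.0058,-0.0314,-0.0026],0,1],
  [[0.0058,-0.0314,-0.0026],0,1],
  [[0.0058,-0.0314,-0.0026],0,1],
  [[0.0058,-0.0314,-0.0026],0,1],
  [[0.0058,-0.0314,-0.0026],0,1],
  [[0.0058,-0.0314,-0.0026],0,1],
  [[0.0058,-0.0314,-0.0026],0,1],
])

```text
clock: 12.47
position: [0.5088, -0.1193, 0.2483]
orientation: [-0.001, -0.054, 0.999, 0.001]
contact_force: [1.0, 0.5, 0.1]
opening: 0.0854
finger_force: 0.0
```

Request:
send_rows([
  [[0.0058,-0.0314,-0.0026],0,1],
  [[0.0058,-0.0314,-0.0026],0,1],
  [[0.0058,-0.0314,-0.0026],0,1],
  [[0.0058,-0.0314,-0.0026],0,1],
  [[0,0,0],0,1],
  [[0,0,0],0,1],
])

```text
clock: 12.97
position: [0.4996, -0.2465, 0.2583]
orientation: [-0.001, -0.053, 0.999, 0.001]
contact_force: [0.0, 1.2, 0.2]
opening: 0.0856
finger_force: 0.0
```

```bash
python3 -c "
from h import *
im,k,W=snap('red1'); det(k,W,'pack_red')
uv=proj(k,W,[[.62,-.249,.034]])[0]; print(uv); u,v=uv.astype(int)
print(dots(im,k,W,.034,(u-40,v-40,u+40,v+40),30))
hsv=cv2.cvtColor(im,cv2.COLOR_RGB2HSV)
m=cv2.inRange(hsv,(0,120,60),(9,255,255))|cv2.inRange(hsv,(170,120,60),(180,255,255))|cv2.inRange(hsv,(15,90,110),(35,255,255))
q=np.zeros_like(m); q[v-60:v+60,u-55:u+55]=m[v-60:v+60,u-55:u+55]
n,l,st,ce=cv2.connectedComponentsWithStats(q); j=1+st[1:,4].argmax(); print(st[j])
pts=np.argwhere(l==j)[:,::-1].astype(float); P=ray(k,W,pts,.034)[:,:2]*1000
r=cv2.minAreaRect(P.astype(np.float32)); print(r); print(cv2.boxPoints(r))
"
```

```text
pack_red 0.85 [ 0.6092 -0.2408  0.0355]
pack_red 0.56 [ 0.5681 -0.1146  0.0331]
[242.79968054 275.38061592]
[([245.9, 275.3], 474)]
[[ 0.6195328  -0.24561367  0.034     ]]
[ 223  243   48   64 2601]
((619.48046875, -245.63238525390625), (74.820556640625, 46.48278045654297), 1.1280791759490967)
[[ 581.6199  -223.13202]
 [ 582.53503 -269.60577]
 [ 657.34106 -268.13275]
 [ 656.4259  -221.659  ]]
```

View pics/red1.png

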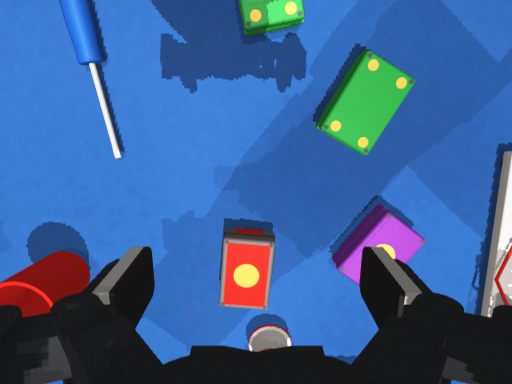

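The red pack is at about (246,275), lying nearly straight. The purple look-alike, the reel and the cup are all clear of the fingers.

```bash
python3 -c "
from h import *
go([.6195,-.2456,.032],3.1616)"
```

```text
at [ 0.4999 -0.2448  0.2589] yaw -3.033 TURN 0.0883 SHIFT [-0.1196 -0.0032  0.2269] n>=7.3
```

Request:
send_rows([
  [[0,0,0],0.0883,1],
  [[-0.024,-0.0006,0.025],0,1],
  [[-0.024,-0.0006,0.025],0,1],
  [[-0.024,-0.0006,0.025],0,1],
  [[-0.024,-0.0006,0.025],0,1],
  [[-0.0236,-0.0006,0.025],0,1],
  [[0,0,0.02],0,1],
  [[0,0,0],0,1],
])

```text
clock: 13.73
position: [0.6189, -0.2433, 0.1101]
orientation: [-0.003, -0.011, 1.0, 0.002]
contact_force: [-0.0, 0.0, -0.4]
opening: 0.0855
finger_force: 0.0
```

```bash
python3 -c "
from h import *
go([.6195,-.2456,.032],3.1616)
im,k,W=snap(); p,M=pose()
P=dots(im,k,W,.034,(150,200,362,384),30); print((P-p)@M)"
```

```text
at [ 0.6189 -0.2433  0.1101] yaw -3.119 TURN 0.0025 SHIFT [-0.0005 -0.0023  0.0781] n>=2.2
[([252.1, 217.7], 1560)]
[[-0.00178039 -0.00248105  0.07887615]]
```

Request:
send_rows([
  [[-0.001,-0.0024,0.03],0,1],
  [[0,0,0.03],0,1],
  [[0,0,0.018],0,1],
  [[0,0,0],0,0.4],
  [[0,0,0],0,0.4],
  [[0,0,0],0,0.4],
  [[0,0,0],0,0.4],
  [[0,0,0],0,0.4],
])

```text
clock: 14.45
position: [0.6218, -0.2487, 0.0395]
orientation: [0.001, -0.01, 1.0, -0.001]
contact_force: [-2.0, 1.0, 9.3]
opening: 0.055
finger_force: 44.7
```

Request:
send_rows([
  [[0,0,0],0,0.4],
  [[0,0,0],0,0.4],
])

```text
clock: 14.62
position: [0.6218, -0.2487, 0.0395]
orientation: [0.001, -0.01, 1.0, -0.001]
contact_force: [-2.2, 0.3, 10.6]
opening: 0.0553
finger_force: 44.7
```

Request:
send_rows([
  [[0,0,-0.01],0,0.4],
  [[0,0,-0.02],0,0.4],
  [[0,0,-0.035],0,0.4],
  [[0,0,-0.035],0,0.4],
  [[0,0,-0.035],0,0.4],
  [[0,0,-0.035],0,0.4],
  [[0,0,0],0,0.4],
  [[0,0,0],0,0.4],
])

```text
clock: 15.28
position: [0.6217, -0.2487, 0.2103]
orientation: [0.002, -0.01, 1.0, -0.001]
contact_force: [-0.4, 0.5, -2.3]
opening: 0.055
finger_force: 43.5
```

```bash
python3 -c "
from h import *
im,k,W=snap(); p,M=pose()
P=dots(im,k,W,p[2]+.004,(150,120,362,384),30); print((P-p)@M)
go([.5264,.1049,.21],3.292)"
```

```text
[([256.5, 267.9], 3631)]
[[ 0.00490316 -0.00079739 -0.00400728]]
at [ 0.621  -0.2484  0.2083] yaw -3.121 TURN -0.1303 SHIFT [ 0.0406  0.3635 -0.0017] n>=10.5
```

Request:
send_rows([
  [[0,0,0],-0.065,0.4],
  [[0,0,0],-0.065,0.4],
  [[0.01,0.03,0],0,0.4],
  [[0.01,0.03,0],0,0.4],
  [[0.01,0.03,0],0,0.4],
  [[0.0106,0.03,0],0,0.4],
  [[0,0.03,0],0,0.4],
  [[0,0.03,0],0,0.4],
])

```text
clock: 16.0
position: [0.5522, -0.0751, 0.2062]
orientation: [-0.001, -0.075, 0.997, 0.0]
contact_force: [0.5, -0.1, -0.3]
opening: 0.0552
finger_force: 43.5
```

Request:
send_rows([
  [[0,0.03,0],0,0.4],
  [[0,0.03,0],0,0.4],
  [[0,0.03,0],0,0.4],
  [[0,0.03,0],0,0.4],
  [[0,0.03,0],0,0.4],
  [[0,0.03,0],0,0.4],
  [[0,0,0],0,0.4],
  [[0,0,0],0,0.4],
])

```text
clock: 16.67
position: [0.5259, 0.1027, 0.2062]
orientation: [-0.001, -0.076, 0.997, -0.0]
contact_force: [0.3, -1.2, -2.3]
opening: 0.055
finger_force: 43.6
```

```bash
python3 -c "
from h import *
im,k,W=snap(); p,M=pose()
hsv=cv2.cvtColor(im,cv2.COLOR_RGB2HSV)
m=cv2.inRange(hsv,(10,90,60),(35,255,255))
n,_,st,ce=cv2.connectedComponentsWithStats(m)
for j in range(1,n):
  if st[j,4]>30 and abs(ce[j][0]-256)<60:
    for z in (.09,p[2]-.0055): print(ce[j].round(1),st[j,4],'tool', ((ray(k,W,ce[j],z)-p)@M).round(4))
go([.5264,.1049,.1295],3.292)"
```

```text
[235.6 146.7] 41 tool [[ 0.0353 -0.0139  0.1163]]
[235.6 146.7] 41 tool [[ 0.0497 -0.0072  0.0056]]
[283.4 147. ] 43 tool [[0.0352 0.0185 0.1163]]
[283.4 147. ] 43 tool [[0.0496 0.0099 0.0056]]
[256.5 267.6] 3685 tool [[-0.0547  0.0005  0.1162]]
[256.5 267.6] 3685 tool [[0.0022 0.0005 0.0055]]
at [0.5263 0.1018 0.2063] yaw -2.990 TURN 0.0009 SHIFT [-0.0005  0.0031  0.0768] n>=2.2
```

Request:
send_rows([
  [[0,0.0025,0.02],0,0.4],
  [[0,0,0.02],0,0.4],
  [[0,0,0.018],0,0.4],
  [[0,0,0.01],0,0.4],
  [[0,0,0.004],0,0.4],
  [[0,0,0],0,0.4],
  [[0,0,0],0,0.4],
  [[0,0,0],0,0.4],
])

```text
clock: 17.38
position: [0.527, 0.1036, 0.1357]
orientation: [0.0, -0.075, 0.997, -0.0]
contact_force: [-0.5, 0.3, -0.8]
opening: 0.0552
finger_force: 43.6
```

Request:
send_rows([
  [[0,0,0.0015],0,0.4],
  [[0,0,0],0,0.4],
  [[0,0,0],0,0.4],
  [[0,0,0],0,0.4],
])

```text
clock: 17.72
position: [0.5266, 0.104, 0.1337]
orientation: [0.0, -0.075, 0.997, -0.0]
contact_force: [1.1, -0.0, -1.0]
opening: 0.0551
finger_force: 43.6
```

Request:
send_rows([
  [[0,0.0005,0.0018],0,0.4],
  [[0,0,0],0,0.4],
  [[0,0,0],0,0.4],
  [[0,0,0],0,0.4],
])

```text
clock: 18.05
position: [0.5264, 0.1045, 0.1317]
orientation: [-0.0, -0.075, 0.997, -0.0]
contact_force: [0.1, 0.2, -1.1]
opening: 0.055
finger_force: 43.6
```

Request:
send_rows([
  [[0,0,0.001],0,0.4],
  [[0,0,0],0,0.4],
  [[0,0,0],0,0.4],
  [[0,0,0],0,0.4],
])

```text
clock: 18.38
position: [0.5265, 0.1045, 0.1307]
orientation: [0.0, -0.075, 0.997, -0.0]
contact_force: [0.9, -0.2, -1.0]
opening: 0.055
finger_force: 43.6
```

Request:
send_rows([
  [[0,0,0.001],0,0.4],
  [[0,0,0],0,0.4],
  [[0,0,0],0,0.4],
  [[0,0,0],0,0.4],
])

```text
clock: 18.72
position: [0.5265, 0.1045, 0.1297]
orientation: [-0.0, -0.075, 0.997, 0.0]
contact_force: [0.0, -0.8, -2.3]
opening: 0.055
finger_force: 43.7
```

Request:
send_rows([
  [[0,0,0.0008],0,0.4],
  [[0,0,0],0,0.4],
  [[0,0,0],0,0.4],
  [[0,0,0],0,0.4],
])

```text
clock: 19.05
position: [0.5265, 0.1045, 0.1295]
orientation: [0.0, -0.075, 0.997, -0.0]
contact_force: [-4.1, 0.4, 9.0]
opening: 0.055
finger_force: 44.8
```

Request:
send_rows([
  [[0,0,-0.0004],0,0.4],
  [[0,0,0],0,0.4],
  [[0,0,0],0,0.7],
  [[0,0,0],0,0.85],
  [[0,0,0],0,1],
  [[0,0,0],0,1],
  [[0,0,0],0,1],
  [[0,0,0],0,1],
])

```text
clock: 19.72
position: [0.5265, 0.1045, 0.1292]
orientation: [-0.0, -0.075, 0.997, 0.0]
contact_force: [-0.7, 1.3, -0.5]
opening: 0.0852
finger_force: 0.0
```

Request:
send_rows([
  [[0,0,-0.01],0,1],
  [[0,0,-0.02],0,1],
  [[0,0,-0.03],0,1],
  [[0,0,-0.035],0,1],
  [[0.02,0,-0.03],0,1],
  [[0.03,0,-0.025],0,1],
  [[0.03,0,-0.02],0,1],
  [[0,0,0],0,1],
])

```text
clock: 20.38
position: [0.4445, 0.0923, 0.3034]
orientation: [0.002, -0.075, 0.997, -0.0]
contact_force: [0.5, 0.1, 0.1]
opening: 0.0854
finger_force: 0.0
```

```bash
python3 -c "
from h import *
im,k,W=snap('placed2'); print(pose()[0])
print(dots(im,k,W,.124,(190,120,330,384),100))
hsv=cv2.cvtColor(im,cv2.COLOR_RGB2HSV)
m=cv2.inRange(hsv,(0,120,60),(9,255,255))|cv2.inRange(hsv,(170,120,60),(180,255,255))|cv2.inRange(hsv,(15,90,110),(35,255,255))
n,l,st,ce=cv2.connectedComponentsWithStats(m)
for j in range(1,n):
  if st[j,4]>1500:
    pts=np.argwhere(l==j)[:,::-1].astype(float); P=ray(k,W,pts,.124)[:,:2]*1000
    print(st[j],cv2.minAreaRect(P.astype(np.float32)))
det(k,W,'handle','lever','plunger_tip')
"
```

```text
[0.44629719 0.09241648 0.3015921 ]
[([256.5, 260.9], 636)]
[[0.52520455 0.10380174 0.124     ]]
[ 379  171  133  120 3584] ((468.6071472167969, 287.40673828125), (149.07479858398438, 67.40877532958984), 73.60537719726562)
[ 232  224   50   73 3548] ((525.38330078125, 103.71248626708984), (74.31963348388672, 46.41929244995117), 8.730175018310547)
handle 0.74 [0.611  0.0654 0.1294]
lever 0.66 [0.6149 0.06   0.1273]
plunger_tip 0.17 [0.5157 0.1067 0.1268]
```

View pics/placed2.png

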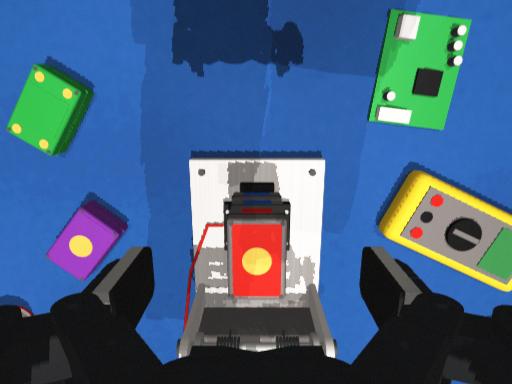

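The red pack sits squarely on top, with its disc at (256,261). Next I'll find the bar in the first top picture and plan the approach.

```bash
python3 -c "
from h import *
im=cv2.imread('pics/top0.png'); k=viewer.camera_params('top'); R=np.array(k['R']);t=np.array(k['t'])
W=np.eye(4);W[:3,:3]=R.T;W[:3,3]=-R.T@t
hsv=cv2.cvtColor(im,cv2.COLOR_BGR2HSV)
g=im.max(2); 
m=np.zeros_like(g); m[118:146,156:220]=(g[118:146,156:220]<50)*255
n,l,st,ce=cv2.connectedComponentsWithStats(m); j=1+st[1:,4].argmax(); print(st[j],ce[j])
pts=np.argwhere(l==j)[:,::-1].astype(np.float32); print(cv2.minAreaRect(pts))
J=np.array([.526,.104]);a=.151;A=np.array([[np.cos(a),np.sin(a)],[-np.sin(a),np.cos(a)]])
P=ray(k,W,ce[j],.301)[0]; print(P,'jig',A@(P[:2]-J))
P=ray(k,W,cv2.boxPoints(cv2.minAreaRect(pts)),.301); print(((P[:,:2]-J)@A.T).round(4))
for th in (1.62,1.68,1.74):
  h=np.array([.095-.18*np.cos(th)+.012*np.sin(th),0]); z=.124+.18*np.sin(th)+.012*np.cos(th)
  q=J+A.T@h; c=R@np.r_[q,z]+t; print(th,h[0],z,q,(k['fx']*c[0]/c[2]+k['cx'],k['fy']*c[1]/c[2]+k['cy']))
"
```

```text
[167 129  40   8  77] [184.84415584 133.        ]
((186.51539611816406, 132.62307739257812), (3.1008682250976562, 39.567081451416016), 82.87498474121094)
[0.65410943 0.12851941 0.301     ] jig [0.13034007 0.00496931]
[[ 0.1359  0.0515]
 [ 0.1336 -0.0506]
 [ 0.1254 -0.0504]
 [ 0.1278  0.0516]]
1.62 0.11583856486619698 0.3031919479617243 [0.64052045 0.12142523] (np.float64(187.36559857325665), np.float64(137.9967345080036))
1.68 0.1265461338295537 0.3016199353687752 [0.65110618 0.12303593] (np.float64(186.9077666866632), np.float64(134.09044868078823))
1.74 0.1371401707768605 0.2994086828150107 [0.66157967 0.12462956] (np.float64(186.50372984471352), np.float64(130.30646059843548))
```

Request:
send_rows([
  [[0,0,-0.01],0.12,1],
  [[0,0,-0.01],0.12,1],
  [[0,0,-0.01],0.12,1],
  [[0,0,-0.01],0.12,1],
  [[0,0,-0.01],0.12,1],
  [[0,0,-0.01],0.12,1],
  [[0,0,-0.01],0.12,1],
  [[0,0,-0.01],0.12,1],
])

```text
clock: 21.25
position: [0.4481, 0.0926, 0.3785]
orientation: [-0.001, 0.397, 0.918, -0.0]
contact_force: [0.0, -0.0, -0.7]
opening: 0.0854
finger_force: 0.0
```

Request:
send_rows([
  [[0,0,0],0.12,1],
  [[0,0,0],0.12,1],
  [[0,0,0],0.12,1],
  [[0,0,0],0.12,1],
  [[0,0,0],0.12,1],
  [[0,0,0],0,1],
  [[0,0,0],0,1],
])

```text
clock: 21.83
position: [0.4479, 0.0926, 0.3784]
orientation: [-0.001, 0.647, 0.763, -0.001]
contact_force: [0.1, 0.5, -0.1]
opening: 0.0851
finger_force: 0.0
```

```bash
python3 -c "
from h import *
go([.6545,.1236,.306],.151+np.pi/2)"
```

```text
at [0.4479 0.0926 0.3784] yaw 1.736 TURN 0.0138 SHIFT [-0.0004  0.2089  0.0724] n>=6.3
```

Request:
send_rows([
  [[0,0.03,0],0.0138,1],
  [[0,0.03,0],0,1],
  [[0,0.03,0],0,1],
  [[0,0.03,0],0,1],
  [[0,0.03,0],0,1],
  [[0,0.03,0],0,1],
  [[0,0.029,0],0,1],
  [[0,0,0],0,1],
])

```text
clock: 22.5
position: [0.6587, 0.1239, 0.3751]
orientation: [-0.001, 0.652, 0.759, -0.001]
contact_force: [-1.3, 0.4, -1.0]
opening: 0.0854
finger_force: 0.0
```

```bash
python3 -c "
from h import *
go([.6545,.1236,.306],.151+np.pi/2)
im,k,W=snap('bar'); det(k,W,'handle','lever')"
```

```text
at [0.6587 0.1239 0.3751] yaw 1.722 TURN 0.0005 SHIFT [ 0.0003 -0.0042  0.0691] n>=2.0
handle 0.84 [0.6515 0.1266 0.3067]
lever 0.72 [0.6601 0.1271 0.3042]
```

View pics/bar.png

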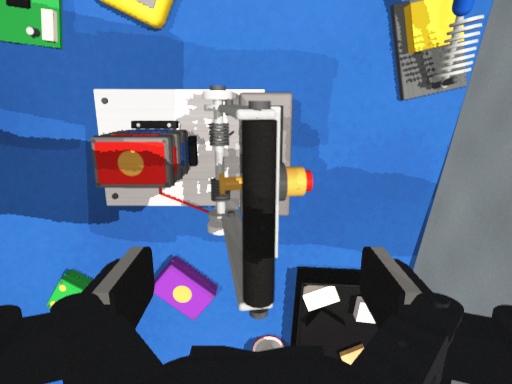

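The black bar shows as a vertical strip with its centre at column 258, between the open fingers. The red stack is at (130,160). I'll descend and grip the bar.

Request:
send_rows([
  [[0,0,0.025],0,1],
  [[0,0,0.025],0,1],
  [[0,0,0.018],0,1],
  [[0,0,0],0,1],
  [[0,0,0],0,1],
  [[0,0,0],0,0.1],
  [[0,0,0],0,0.1],
  [[0,0,0],0,0.1],
], squeeze=40)

```text
clock: 23.32
position: [0.6543, 0.1236, 0.3125]
orientation: [0.001, 0.653, 0.757, 0.001]
contact_force: [-0.1, 0.3, 0.2]
opening: 0.0515
finger_force: 0.0
```

Request:
send_rows([
  [[0,0,0],0,0.1],
  [[0,0,0],0,0.1],
  [[0,0,0],0,0.1],
  [[0,0,0],0,0.1],
  [[0,0,0],0,0.1],
  [[0,0,0],0,0.1],
])

```text
clock: 23.82
position: [0.6547, 0.1236, 0.3119]
orientation: [0.001, 0.653, 0.757, 0.001]
contact_force: [3.6, 0.3, 5.9]
opening: 0.0185
finger_force: 39.2
```

```bash
cat >> h.py <<'E'
J=np.array([.526,.104]);a=.151
def bar(th): return np.array([.095-.18*np.cos(th)+.012*np.sin(th), .124+.18*np.sin(th)+.012*np.cos(th)])
def jx():
    p,_=pose(); d=p[:2]-J; return d[0]*np.cos(a)+d[1]*np.sin(a), -d[0]*np.sin(a)+d[1]*np.cos(a), p[2]
def arc(t0,t1,n):
    th=np.linspace(t0,t1,n+1); B=np.array([bar(x) for x in th]); d=np.diff(B,axis=0)
    print([[0,round(x,4),round(-z,4)] for x,z in d])
E
python3 -c "
from h import *
print(jx(),bar(1.70)); arc(1.70,1.25,8); arc(1.25,.75,8)"
```

```text
(np.float64(0.13019377839148913), np.float64(2.8125143746306897e-05), np.float64(0.3119430585015632)) [0.13009199 0.30095353]
[[0, np.float64(-0.01), np.float64(-0.0017)], [0, np.float64(-0.0101), np.float64(-0.0011)], [0, np.float64(-0.0101), np.float64(-0.0006)], [0, np.float64(-0.0101), np.float64(0.0)], [0, np.float64(-0.0101), np.float64(0.0006)], [0, np.float64(-0.0101), np.float64(0.0012)], [0, np.float64(-0.01), np.float64(0.0017)], [0, np.float64(-0.0099), np.float64(0.0023)]]
[[0, np.float64(-0.0108), np.float64(0.0032)], [0, np.float64(-0.0106), np.float64(0.0038)], [0, np.float64(-0.0103), np.float64(0.0045)], [0, np.float64(-0.01), np.float64(0.0051)], [0, np.float64(-0.0097), np.float64(0.0058)], [0, np.float64(-0.0093), np.float64(0.0063)], [0, np.float64(-0.0089), np.float64(0.0069)], [0, np.float64(-0.0085), np.float64(0.0075)]]
```

Request:
send_rows([
  [[0,-0.01,-0.0017],0,0.1],
  [[0,-0.0101,-0.0011],0,0.1],
  [[0,-0.0101,-0.0006],0,0.1],
  [[0,-0.0101,0],0,0.1],
  [[0,-0.0101,0.0006],0,0.1],
  [[0,-0.0101,0.0012],0,0.1],
  [[0,-0.01,0.0017],0,0.1],
  [[0,-0.0099,0.0023],0,0.1],
], squeeze=40)

```text
clock: 24.48
position: [0.5751, 0.1117, 0.3098]
orientation: [0.001, 0.653, 0.757, 0.001]
contact_force: [10.0, 0.8, -9.3]
opening: 0.0186
finger_force: 40.9
```

```bash
python3 -c "
from h import *
s=ctrl.read_state(); print(jx(),bar(1.25),s['contact_force'],s['opening'],s['finger_force'])"
```

```text
(np.float64(0.04974443955120008), np.float64(0.00025510014070608423), np.float64(0.30978972248995557)) [0.04962979 0.2986011 ] [ 9.95614689  0.75119415 -9.33245473] 0.018627370789221484 40.87397575378418
```

Request:
send_rows([
  [[0,-0.0108,0.0036],0,0.1],
  [[0,-0.0106,0.0038],0,0.1],
  [[0,-0.0103,0.0045],0,0.1],
  [[0,-0.01,0.0051],0,0.1],
  [[0,-0.0097,0.0058],0,0.1],
  [[0,-0.0093,0.0063],0,0.1],
  [[0,-0.0089,0.0069],0,0.1],
  [[0,-0.0085,0.0075],0,0.1],
])

```text
clock: 25.15
position: [0.4982, 0.1003, 0.2659]
orientation: [0.001, 0.653, 0.757, 0.001]
contact_force: [10.3, 1.2, 0.5]
opening: 0.0186
finger_force: 44.1
```

```bash
python3 -c "
from h import *
s=ctrl.read_state(); print(jx(),bar(.75),s['contact_force'],s['opening'],s['finger_force'])
arc(.75,.3,8);arc(.3,.1,4)"
```

```text
(np.float64(-0.028051411376769697), np.float64(0.0005117082133287935), np.float64(0.2659262259406906)) [-0.02852433  0.25547524] [10.25829525  1.20071491  0.45379111] 0.01856904330791487 44.08863186836243
[[0, np.float64(-0.0072), np.float64(0.0072)], [0, np.float64(-0.0068), np.float64(0.0075)], [0, np.float64(-0.0063), np.float64(0.0079)], [0, np.float64(-0.0059), np.float64(0.0083)], [0, np.float64(-0.0054), np.float64(0.0086)], [0, np.float64(-0.0049), np.float64(0.0089)], [0, np.float64(-0.0044), np.float64(0.0091)], [0, np.float64(-0.0039), np.float64(0.0094)]]
[[0, np.float64(-0.003), np.float64(0.0085)], [0, np.float64(-0.0026), np.float64(0.0086)], [0, np.float64(-0.0022), np.float64(0.0088)], [0, np.float64(-0.0017), np.float64(0.0089)]]
```

Request:
send_rows([
  [[0,-0.0072,0.0072],0,0.1],
  [[0,-0.0068,0.0075],0,0.1],
  [[0,-0.0063,0.0079],0,0.1],
  [[0,-0.0059,0.0083],0,0.1],
  [[0,-0.0054,0.0086],0,0.1],
  [[0,-0.0049,0.0089],0,0.1],
  [[0,-0.0044,0.0091],0,0.1],
  [[0,-0.0039,0.0094],0,0.1],
])

```text
clock: 25.82
position: [0.4539, 0.0937, 0.1991]
orientation: [0.001, 0.653, 0.757, 0.001]
contact_force: [3.5, -0.2, 8.1]
opening: 0.0184
finger_force: 48.2
```

Request:
send_rows([
  [[0,-0.003,0.0085],0,0.1],
  [[0,-0.0026,0.0086],0,0.1],
  [[0,-0.0022,0.0088],0,0.1],
  [[0,-0.0017,0.0089],0,0.1],
  [[0,0,0],0,0.1],
  [[0,0,0],0,0.1],
])

```text
clock: 26.32
position: [0.4439, 0.0922, 0.164]
orientation: [0.0, 0.653, 0.757, 0.0]
contact_force: [1.9, -2.2, 3.5]
opening: 0.0183
finger_force: 50.0
```

```bash
python3 -c "
from h import *
s=ctrl.read_state(); print(jx(),bar(.1),bar(0),s['contact_force'],s['opening'],s['finger_force'])
arc(.1,0.0,5)"
```

```text
(np.float64(-0.08293875665750097), np.float64(0.000688293939730222), np.float64(0.16401011950752636)) [-0.08290275  0.15391006] [-0.085  0.136] [ 1.85142982 -2.22252263  3.45644031] 0.01831595222726836 50.00262916088104
[[0, np.float64(-0.0006), np.float64(0.0036)], [0, np.float64(-0.0005), np.float64(0.0036)], [0, np.float64(-0.0004), np.float64(0.0036)], [0, np.float64(-0.0003), np.float64(0.0036)], [0, np.float64(-0.0003), np.float64(0.0036)]]
```

Request:
send_rows([
  [[0,-0.0006,0.0036],0,0.1],
  [[0,-0.0005,0.0036],0,0.1],
  [[0,0,0],0,0.1],
  [[0,0,0],0,0.1],
])

```text
clock: 26.65
position: [0.4427, 0.0921, 0.157]
orientation: [0.0, 0.653, 0.757, -0.0]
contact_force: [-1.0, -3.8, 4.4]
opening: 0.0185
finger_force: 50.5
```

Request:
send_rows([
  [[0,-0.0004,0.0036],0,0.1],
  [[0,0,0],0,0.1],
  [[0,0,0],0,0.1],
])

```text
clock: 26.9
position: [0.4421, 0.092, 0.1532]
orientation: [0.0, 0.653, 0.757, -0.0]
contact_force: [-0.6, -3.5, 3.9]
opening: 0.0187
finger_force: 50.7
```

Request:
send_rows([
  [[0,-0.0003,0.0036],0,0.1],
  [[0,0,0],0,0.1],
  [[0,0,0],0,0.1],
])

```text
clock: 27.15
position: [0.4416, 0.0919, 0.1495]
orientation: [0.0, 0.653, 0.757, -0.0]
contact_force: [-2.1, -4.1, 4.3]
opening: 0.0187
finger_force: 51.2
```

Request:
send_rows([
  [[0,-0.0002,0.002],0,0.1],
  [[0,0,0],0,0.1],
  [[0,0,0],0,0.1],
])

```text
clock: 27.4
position: [0.4415, 0.0919, 0.1476]
orientation: [0.0, 0.653, 0.757, -0.0]
contact_force: [-1.8, -5.1, 6.6]
opening: 0.0187
finger_force: 51.3
```

```bash
python3 -c "
from h import *
s=ctrl.read_state(); print(jx(),s['contact_force'],s['wrist_torque'],s['tau'].round(2))
im,k,W=snap('low'); det(k,W,'handle','lever','plunger_tip','pack_red')
k=viewer.camera_params('scene');R=np.array(k['R']);t=np.array(k['t'])
im=viewer.camera('scene')
cv2.imwrite('pics/scene_low.png',cv2.resize(cv2.cvtColor(im[80:280,230:430],cv2.COLOR_RGB2BGR),(600,600),interpolation=cv2.INTER_CUBIC))
for n in ['handle','plunger_tip','pack_red','lever']:
  for d in viewer.boxes_of('scene',n): print(n,round(d['conf'],2),np.round(R.T@(np.array(d['at'])-t),3))
"
```

```text
(np.float64(-0.0853833821316843), np.float64(0.0007366167418437625), np.float64(0.14761710777758488)) [-1.76164111 -5.08382044  6.56637147] [-0.78411992 -0.04374609  0.03132687] [  1.69 -50.53  32.66  -0.45   1.08   0.07]
handle 0.65 [0.4538 0.125  0.1554]
lever 0.8 [0.4587 0.1214 0.1553]
plunger_tip 0.79 [0.5223 0.1075 0.1312]
pack_red 0.97 [0.5025 0.116  0.1265]
handle 0.81 [0.534 0.077 0.151]
pack_red 0.65 [0.549 0.101 0.125]
pack_red 0.62 [ 0.59  -0.111  0.038]
```

```bash
python3 -c "
from h import *
for f,r in (('bar',range(135,240,15)),('low',range(90,260,15))):
  g=cv2.imread(f'pics/{f}.png').max(2).astype(int)
  for v in r:
    row=g[v]; i=256
    xs=np.where(row[150:360]<70)[0]+150
    # runs
    runs=np.split(xs,np.where(np.diff(xs)>1)[0]+1)
    print(f,v,[(int(q[0]),int(q[-1])) for q in runs if len(q)>8])
"
```

```text
bar 135 [(161, 171), (242, 275)]
bar 150 [(188, 196), (242, 275)]
bar 165 [(185, 195), (241, 275)]
bar 180 [(243, 275)]
bar 195 [(242, 274)]
bar 210 [(243, 274)]
bar 225 [(242, 274)]
low 90 []
low 105 []
low 120 []
low 135 [(228, 284)]
low 150 [(228, 284), (335, 348)]
low 165 [(228, 284), (318, 354)]
low 180 [(229, 283), (300, 315), (327, 359)]
low 195 [(229, 283), (299, 315), (331, 353)]
low 210 [(229, 283), (299, 314), (342, 350)]
low 225 [(230, 282), (315, 323), (342, 350)]
low 240 [(230, 283), (318, 332), (341, 349)]
low 255 [(199, 213), (227, 286), (300, 314), (340, 348)]
```

Request:
send_rows([
  [[0,-0.0002,0.0015],0,0.1],
  [[0,-0.0002,0.0015],0,0.1],
  [[0,-0.0002,0.0015],0,0.1],
  [[0,0,0],0,0.1],
  [[0,0,0],0,0.1],
], squeeze=70)

```text
clock: 28.32
position: [0.4411, 0.0918, 0.1434]
orientation: [0.0, 0.653, 0.757, -0.0]
contact_force: [-2.8, -4.2, 9.7]
opening: 0.0182
finger_force: 67.8
```

Request:
send_rows([
  [[0,-0.0001,0.0015],0,0.1],
  [[0,0,0.0015],0,0.1],
  [[0,0,0],0,0.1],
  [[0,0,0],0,0.1],
])

```text
clock: 28.65
position: [0.4408, 0.0918, 0.1402]
orientation: [0.0, 0.653, 0.757, -0.0]
contact_force: [-2.1, -4.3, 8.4]
opening: 0.018
finger_force: 69.1
```

```bash
cat > m.py <<'E'
from h import *
s=ctrl.read_state(); print(np.round(jx(),4),s['contact_force'].round(1),s['finger_force'],s['opening'])
im,k,W=snap(); g=im.max(2)
Z=[]
for v in range(140,240,10):
    xs=np.where(g[v,215:300]<70)[0]+215; w=xs.max()-xs.min()+1+1.5
    tn=w/(2*k['fx']*(.965-.262*(v-k['cy'])/k['fy'])); Z.append(.01/np.sin(np.arctan(tn))-.1183)
print('bar below TCP',np.round(Z,4)); o=np.median(Z); z=jx()[2]-o; th=(z-.136)/.18
print('bar z %.4f theta %.4f plunger mm %.1f'%(z,th,6-th/.0105))
E
python3 m.py
```

```text
[-0.0861  0.0007  0.1402] [-2.1 -4.3  8.4] 69.07458543777466 0.01800893655958536
bar below TCP [ 0.0011  0.0002 -0.0007  0.0004 -0.0005 -0.0014 -0.0003 -0.0012 -0.0021
 -0.001 ]
bar z 0.1408 theta 0.0264 plunger mm 3.5
```

Request:
send_rows([
  [[0,-0.0001,0.0015],0,0.1],
  [[0,0,0.0015],0,0.1],
  [[0,0,0.001],0,0.1],
  [[0,0,0],0,0.1],
  [[0,0,0],0,0.1],
])

```text
clock: 29.12
position: [0.4406, 0.0917, 0.1363]
orientation: [0.0, 0.653, 0.757, -0.0]
contact_force: [-5.0, -4.7, 11.6]
opening: 0.0181
finger_force: 69.5
```

```bash
python3 m.py; python3 m.py
```

```text
[-0.0863  0.0007  0.1363] [-5.  -4.7 11.6] 69.46697115898132 0.01812403344383801
bar below TCP [ 0.0011  0.0002 -0.0007 -0.0016  0.0016 -0.0014 -0.0003 -0.0012 -0.0021
  0.0012]
bar z 0.1368 theta 0.0046 plunger mm 5.6
[-0.0863  0.0007  0.1363] [-4.4 -5.2 11.7] 69.46471452713013 0.01867152435118787
bar below TCP [ 0.0011  0.0002 -0.0007  0.0004  0.0016 -0.0014 -0.0003 -0.0012 -0.0021
  0.0012]
bar z 0.1364 theta 0.0021 plunger mm 5.8
```

Request:
send_rows([
  [[0,0,0],0,0.1],
  [[0,0,0],0,0.1],
  [[0,0,0],0,0.1],
  [[0,0,0],0,0.1],
  [[0,0,0],0,0.1],
  [[0,0,0],0,0.1],
  [[0,0,0],0,0.1],
  [[0,0,0],0,0.1],
])

```text
clock: 29.88
position: [0.4406, 0.0917, 0.1363]
orientation: [0.0, 0.653, 0.757, -0.0]
contact_force: [-4.4, -4.8, 11.9]
opening: 0.0181
finger_force: 69.5
```

Request:
send_rows([
  [[0,0,0],0,0.1],
  [[0,0,0],0,0.1],
  [[0,0,0],0,0.1],
  [[0,0,0],0,0.1],
  [[0,0,0],0,0.1],
  [[0,0,0],0,0.1],
  [[0,0,0],0,0.1],
  [[0,0,0],0,0.1],
])

```text
clock: 30.55
position: [0.4406, 0.0918, 0.1363]
orientation: [0.0, 0.653, 0.757, -0.0]
contact_force: [-4.4, -4.7, 12.3]
opening: 0.0183
finger_force: 69.5
```

Request:
send_rows([
  [[0,0,0],0,0.1],
  [[0,0,0],0,0.1],
  [[0,0,0],0,0.1],
  [[0,0,0],0,0.1],
  [[0,0,0],0,0.1],
  [[0,0,0],0,0.1],
  [[0,0,0],0,0.1],
  [[0,0,0],0,0.1],
])

```text
clock: 31.22
position: [0.4406, 0.0918, 0.1363]
orientation: [0.0, 0.653, 0.757, -0.0]
contact_force: [-4.6, -5.3, 11.6]
opening: 0.018
finger_force: 69.5
```

Request:
send_rows([
  [[0,0,0],0,0.1],
  [[0,0,0],0,0.1],
  [[0,0,0],0,0.1],
  [[0,0,0],0,0.1],
  [[0,0,0],0,0.1],
  [[0,0,0],0,0.1],
  [[0,0,0],0,0.1],
  [[0,0,0],0,0.1],
])

```text
clock: 31.88
position: [0.4406, 0.0918, 0.1363]
orientation: [0.0, 0.653, 0.757, -0.0]
contact_force: [-4.6, -4.5, 11.9]
opening: 0.0182
finger_force: 69.5
```

```bash
python3 m.py; python3 -c "
from workcell import ctrl
print(ctrl.finish_job())"
```

```text
[-0.0863  0.0008  0.1363] [-4.6 -4.5 11.9] 69.46579098701477 0.0181842770630725
bar below TCP [ 0.0011  0.0002 -0.0007 -0.0016  0.0016 -0.0014 -0.0003 -0.0012 -0.0021
  0.0012]
bar z 0.1368 theta 0.0046 plunger mm 5.6
the job is handed in; nothing more can be done
None
```

The job is handed in with no verdict returned: blue and red packs stacked squarely on the nest pack, and the lever held down by its bar for over 2.6 s (about 12 N at the bar, plunger in an estimated 5.6 mm) and still gripped at hand-in.

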